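Hang up the oil funnel and lock the bayonet filler cap on a hydraulic tank

ROBOT

A 6-joint arm with a two-finger parallel gripper is mounted at the origin on a cart in front of the work surface, level with it; the furniture and walls round the work are solid. World frame = base frame: x ahead of the robot, y to its left, z up, the work surface at z = 0. Lengths are in m, angles in rad, forces in N, time in s.
With the tool pointing down it reaches from about 0.3 to 0.875 m from the base axis. Payload 6.4 kg.
Tool frame: the origin (TCP) lies at the very end of the fingers, on their centre line; the grasp point (between the pads) lies 19 mm behind it; z points along the fingers, y is the line along which they close (so a half turn about z gives the same grasp; the last joint's range is limited). The gripper opens to 85 mm and grips with 20 to 120 N. Pads are 22 mm wide; open, the fingers measure 114 mm over their backs; the gripper's body (76 mm by 85 mm) begins 54 mm behind the grasp point. The pads swing forward as they close: fully open they stand 13 mm farther back than shut.
Start: joints at [-1.518, 0.181, 1.607, -0, 1.354, -0.206], TCP at [0.147, -0.556, 0.231] pointing down, gripper open.
Joint ranges: [-2.99, 2.99], [-0.89, 2.07], [0.3, 2.58], [-1.14, 4.28], [0, 2.63], [-3.12, 3.12]. Speed limits (rad/s): [2.57, 2.57, 3.01, 3.14, 3.14, 3.14].

INTERFACE

Orientations are given as a unit quaternion [w, x, y, z].
In Python, from bench import ctrl gives the robot as it stands.
- The arm moves only by the tool jog_arm, never from a script. Its argument "series" is a list that holds one entry, the list of rows, each a list of 7 numbers: the shift along the tool's x, y, z in mm, then the turn, a rotation vector about the tool's x, y, z in rad, then the finger opening in mm, from 0 to 85.4. In form: [[[tx, ty, tz, rx, ry, rz, gripper], ...]]. A call has exactly 10 rows; each row shifts and turns the commanded pose from where the row before left it, along the tool's axes as they then stand; what a row does not reach is not made up. A row lasts 1/10 s, in which the tool goes at most 50 mm and 8.59 degrees, less where a joint would pass 70% of its speed; a pose out of reach is approached as far as the arm can. A call with a gripper value outside its range is refused whole. The fingers move at their own pace and stop on an object; the grip force is fixed at half the most. Time passes only in rows, so rows that do not move let the fingers close, or fill a call up. It gives the time, the measured TCP pose, the force, the opening and the grip force at its end, in the units of the state.
- ctrl.get_obs(): the state, without advancing time (a new reading comes with each control period).
- ctrl.camera(name): name is "scene" or "top" or "wrist"; returns a dict with "frame" (400x640x3 uint8, blue, green, red), "z_map" (400x640 float32, m along the optical axis (not along the pixel's ray), 0 where there is no reading), "fx", "fy", "cx", "cy" (pixels), "xyz" and "rotation" of the camera in the world. Camera axes: x right, y down, z forward; pixel columns grow to the right and rows downward; lengths in m; the calibration is good to about 2 mm. A picture is of the moment at which its call begins.
- ctrl.hand_in(): hands the job in; it is judged then, once.
The state is a dict: "time_s": time; "q": joint angles; "dq": joint speeds; "joint_efforts": joint torques, N m; "eef_pos": TCP position; "eef_rot": TCP orientation; "wrist_force": force on the tool from outside, world axes, zero at the start; "torque": the same for the moment, N m; "opening": opening from 0.0 (shut) to 1.0 (fully open); "grasp_force": force on a finger pad.
Only numpy, scipy, OpenCV 4.12 (cv2) and the standard library are available. Lean on these libraries where they do the work, as an engineer would, in place of code of your own. Each camera call takes 0.05 s, during which the arm holds its last target. There are 200 camera calls.

TASK

The small hydraulic oil tank has just been topped up: lift the oily steel funnel out of its filler neck and, without setting it down on the saw table, hang it by its bail on the hook of the drip stand to drain over the tray. Then close the neck with the bayonet cap: lower its two lugs through the notches, push down against the spring and turn it clockwise (seen from above) about a quarter turn to the stop, so that an ear of the cap stands over the ear of the neck. Finish still gripping the cap in that locked position, because the lock pin is put through the ears next, and do not shove the tools lying around.

Things in the scene. Friction and masses are not known exactly. Their poses are not given: they have to be found in the camera images.
- oil_tank: Grey steel oil tank, fixed: 156 x 206 mm (x, y) over its bolted top plate, which is 100 mm above the worktop; level glass and drain plug on the front (-x). The filler neck stands at x 0, y -30 mm on the plate; a hex plug, 19 mm high, at x +15, y +55 mm. Origin: centre of its underside, z up.
- filler_neck: Bare-steel filler neck fixed on the tank, 64 mm outside diameter. Origin: centre of its mouth (top of the rim), 128 mm above the worktop, z up. The 4 mm thick inward rim leaves a 42 mm bore, 56 mm below the rim. A small ear with a hole sticks out along +x: in the locked cap one ear stands over it, and the x axes of cap and neck are parallel (either way round).
- entry_notch (a point): Centre of one of the two notches in the rim through which the cap's lugs enter, 25 mm from the neck's axis at +75 degrees from its +x axis (the other is half a turn on). Notch 17 mm wide, open to radius 28 mm. From here a lug goes clockwise (from above) under a bridge that reaches 7 mm below the mouth; the other way is blocked.
- lock_pocket (a point): Centre of one of the two pockets (the other is half a turn on), 25 mm from the neck's axis along its +x axis, under the rim 4 mm below the mouth: 75 degrees clockwise from the notch, with a fixed stop just behind it. The spring lifts the lugs 3 mm into the pockets, where they have about 5 degrees of play each way.
- cap: Loose aluminium bayonet cap, 0.18 kg, standing upright on the worktop. Origin: centre of its foot, z up; the same after half a turn. Steel plug 39 mm diameter, tapered to 32 mm over the lowest 4 mm. Two lugs along +x and -x, 10 mm wide, to radius 26.5 mm, 3 to 8 mm above the foot. Head 67 mm diameter, 17 to 30 mm above the foot, with an ear (to radius 50 mm) along +x and -x.
- cap_grip (a point): Middle of the top of the cap's straight grip bar, 54 mm above the foot. The bar runs along the cap's x, 54 mm long, 14 mm wide, 24 mm high over the head.
- cap_seal (a joint): Compression of the sprung rubber seal plate (60 mm diameter) under the cap's head, 0 to 0.008 m; 3 N at 0, 1.2 N per mm more. It meets the rim when the foot is 9 mm below the mouth. The lugs clear the bridge with the foot 15 to 17 mm below the mouth (10 to 13 N); let up into the pockets the foot is 12 mm below (joint 0.003).
- funnel: Loose steel funnel, 0.15 kg, standing in the filler neck, spout 44 mm deep inside. Origin: centre of the spout's lower end, z up. Spout 24 to 34 mm diameter, 40 mm long; cone to 68 mm; collar 88 mm diameter up to 91 mm. A stiff bail of 9 mm round bar over the mouth: uprights at y +-47.5 mm, straight top bar along y, 79 mm long, 148 mm above the origin.
- bail_mid (a point): Middle of the axis of the bail's top bar. Window below the bar 52 mm high, 86 mm wide. Grip the bar from above beside its middle (28 mm off fits), fingers closing along the funnel's x, so that the middle stays free for the hook.
- drip_stand: Drip stand, fixed: steel tray 180 x 120 x 14 mm (x, y, z) with a 12 mm post at x +78 mm, 211 mm high, and on it a hook of 8 mm bar that points to -x. Origin: centre of the tray's underside. The hook's axis is level, 190 mm high, from x +30 to +4 mm, rises to 202 mm at the post, and turns up at the free end: tip at x -11 mm, 208 mm high.
- hook_seat (a point): Where the axis of the hung bail's bar belongs: over the level part of the hook, at x +17 mm, y 0, 198.5 mm high in the drip stand's frame, the bar lying across the hook (along the stand's y).
- pliers: Bystander: red-handled pliers, 42 x 186 x 14 mm, lying on the worktop. Origin: centre of its underside.
- spanner: Bystander: steel spanner, 38 x 205 x 10 mm, lying on the worktop. Origin: centre of its underside.
- tape_measure: Bystander: tape measure, 40 x 82 x 72 mm, standing on the worktop. Origin: centre of its underside.
Mind the look-alikes: they are no part of the job. What is shaped like the funnel but green is not meant.

How it is judged:
On the way, in this order (a step that is already met when the one before it is completed fails the run):
1. the funnel hangs by its bail on the hook of the drip stand, let go (x of bail_mid in the frame of drip_stand between -0.005 and 0.062 m and y of bail_mid in the frame of drip_stand between -0.032 and 0.032 m and z of bail_mid in the frame of drip_stand between 0.19 and 0.216 m and contact force between funnel and drip_stand above 0.4 N and contact force between the fingers and funnel below 0.1 N and angle between funnel's own z axis and vertical below 0.45 rad), for 0.2 s.
2. the cap is pushed into the neck against its spring, deep enough for the lugs to pass the bridge (horizontal distance between cap and filler_neck below 0.005 m and z of cap in the frame of filler_neck below -0.0145 m), for 0.05 s.
At the end, for the whole second after the job is handed in: Funnel let go, its bail on the hook (within 32 mm of the hook's line, tilt under 0.45 rad). Cap in the neck: axes within 4 mm, foot 10 to 19 mm below the mouth, tilt under 0.07 rad, its x axis within 0.15 rad of the neck's either way round, still, gripped by the fingers with over 2 N (all of step 1 and horizontal distance between cap and filler_neck below 0.004 m and angle between cap's own z axis and vertical below 0.07 rad and angle between the x axis of cap and the x axis of filler_neck, either way round below 0.15 rad and z of cap in the frame of filler_neck between -0.019 and -0.01 m and contact force between the fingers and cap above 2 N and linear speed of cap below 0.02 m/s); the arm keeps its last pose, push and grip.
It fails at once if the funnel is dropped or set down on the saw table (height (world z) of funnel below 0.022 m).
It fails at once if a bystander tool is shoved more than 4 cm (distance of any of pliers, spanner, tape_measure from where it was at the start of the episode above 0.04 m).
It also fails if it takes over 64 s, if anything falls off the work surface, if the arm or the gripper's body presses on something with over 40 N, if the wrist force passes 120 N, or if a joint passes its speed limit or range.

## Working session

There is one attempt and no reset: what is moved stays moved. The work goes in short steps, Python scripts to look and compute and a tool call to move; the robot and the scene stay as the last step left them, time stands still between calls to the robot, and variables do not carry over. Pictures are saved under pics/ and viewed, at most 10 in all, crops included, and the job is handed in when it is done.

Besides the shell and the picture viewer there is one more tool, called after ">>>" as a command line: name --argument value ..., lists and objects as JSON in quotes. jog_arm: Moves the arm, as the interface text tells. Its arguments: {"type":"object","properties":{"series":{"type":"array"}},"required":["series"]}

```bash
mkdir -p pics; ls
cat > h.py <<'E'
import numpy as np, cv2, pickle
from bench import ctrl
from scipy.spatial.transform import Rotation as R
def rot(q): return R.from_quat(q,scalar_first=True)
def snap(name,tag):
    c=ctrl.camera(name); pickle.dump(c,open(f'pics/{tag}.pkl','wb')); cv2.imwrite(f'pics/{tag}.png',c['frame']); return c
def load(tag): return pickle.load(open(f'pics/{tag}.pkl','rb'))
def Rm(c):
    r=np.array(c['rotation'],float)
    return r if r.shape==(3,3) else rot(r).as_matrix()
def cloud(c):
    z=c['z_map']; v,u=np.mgrid[:z.shape[0],:z.shape[1]]
    P=np.dstack([(u-c['cx'])/c['fx']*z,(v-c['cy'])/c['fy']*z,z])
    W=P@Rm(c).T+np.array(c['xyz']); W[z<=0]=np.nan
    return W
def pose():
    o=ctrl.get_obs(); return np.array(o['eef_pos']),rot(o['eef_rot'])
E
python3 - <<'E'
from h import *
a=snap('scene','scene0'); b=snap('top','top0')
for c in(a,b): print(c['xyz'],c['rotation'],c['fx'],c['cx'],c['cy'],(c['z_map']>0).mean())
o=ctrl.get_obs(); print({k:np.round(v,3) for k,v in o.items()})
print(rot(o['eef_rot']).as_matrix().round(2))
cv2.imwrite('pics/both.png',cv2.resize(np.vstack([a['frame'],b['frame']]),(480,600)))
E
```

```text
pics
[-0.2504473   1.2842336   0.96018782] [ 0.13861895 -0.23538172  0.82542806 -0.4940129 ] 510.3873386309827 315.84367213743246 203.50325041523453 0.9913359375
[0.45291911 0.00511335 1.45147876] [ 0.01796514 -0.70350295  0.71001141 -0.02538993] 414.3912736297389 317.22860630584756 200.91968411769454 0.9957890625
{'time_s': np.float64(0.1), 'q': array([-1.518,  0.181,  1.608, -0.   ,  1.354, -0.206]), 'dq': array([ 0.001, -0.003, -0.002,  0.002,  0.   ,  0.   ]), 'joint_efforts': array([ 1.0000e-03, -4.4588e+01, -3.5224e+01, -0.0000e+00,  4.0000e-03,
        0.0000e+00]), 'eef_pos': array([ 0.147, -0.555,  0.23 ]), 'eef_rot': array([-0.001,  0.992,  0.129,  0.   ]), 'wrist_force': array([ 0.365, -0.189, -0.193]), 'torque': array([ 0.06 ,  0.024, -0.016]), 'grasp_force': np.float64(0.0), 'opening': np.float64(0.995)}
[[ 0.97  0.26 -0.  ]
 [ 0.26 -0.97  0.  ]
 [ 0.   -0.   -1.  ]]
```

View pics/scene0.png

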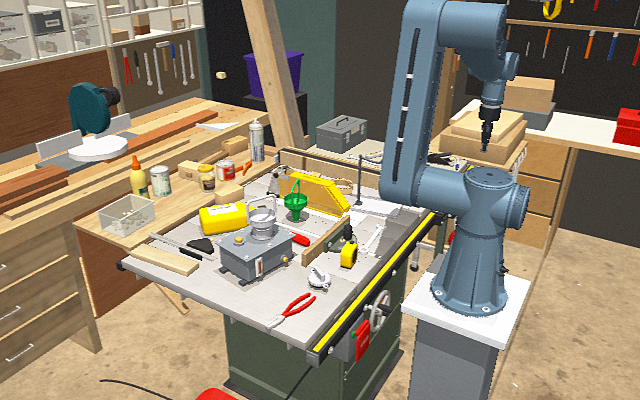

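View pics/top0.png

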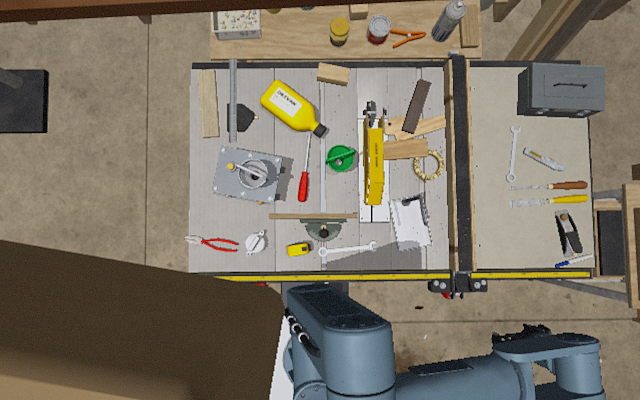

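Scene and top view: the grey tank is at top (248,173), with the steel funnel in its neck at top (255,172) / scene (262,215). The green look-alike is at top (340,157). The cap is at top (256,242) and the drip stand tray with its post at top (410,222) / scene (360,200). I'll confirm these in one enlarged crop.

Run:
```python
from h import *
a=load('scene0'); b=load('top0')
def cr(f,u0,v0,w,h,W,H): return cv2.resize(f[v0:v0+h,u0:u0+w],(W,H),interpolation=cv2.INTER_CUBIC)
A=np.hstack([cr(b['frame'],200,135,100,75,400,300),cr(b['frame'],380,180,100,75,400,300)])
B=np.hstack([cr(a['frame'],205,185,120,90,400,300)[:, :],cr(a['frame'],290,145,140,105,400,300)])
M=np.vstack([A,B]); M[150:150+0]=0
cv2.imwrite('pics/crop1.png',M)
W=cloud(b); S=cloud(a)
def at(W,u,v): return W[v,u].round(3)
for n,u,v in [('plate',225,160),('funnel',255,172),('cap',256,242),('tray',410,230),('table',280,100),('tape',298,249)]: print(n,at(W,u,v))
# high things in top view: list components above given heights
for n,lo,hi,box in [('funnel_bail',.215,.26,(180,120,320,230)),('hook',.16,.24,(370,170,450,260)),('cap',.035,.08,(230,225,280,260)),('plate',.09,.106,(190,120,300,220)),('tray',.006,.03,(380,180,450,260))]:
    u0,v0,u1,v1=box; m=np.zeros(W.shape[:2],bool); s=W[v0:v1,u0:u1,2]; m[v0:v1,u0:u1]=(s>lo)&(s<hi)
    P=W[m]; print(n,m.sum(), P.mean(0).round(4) if len(P) else '', (cv2.minAreaRect((P[:,:2]*1000).astype(np.float32)) if len(P)>4 else ''))
```

```text
plate [0.673 0.292 0.1  ]
funnel [0.614 0.175 0.236]
cap [0.402 0.197 0.055]
tray [ 0.437 -0.333  0.006]
table [0.881 0.113 0.071]
tape [0.379 0.055 0.07 ]
funnel_bail 104 [0.6196 0.1881 0.2334] ((620.8016357421875, 189.89971923828125), (101.44525146484375, 9.2032470703125), 65.26664733886719)
hook 104 [ 0.5063 -0.3252  0.1963] ((499.8267822265625, -326.5037536621094), (93.52669525146484, 11.098859786987305), 10.707252502441406)
cap 88 [0.401  0.2033 0.0502] ((399.38458251953125, 203.92385864257812), (44.17839813232422, 52.82956314086914), 7.0418596267700195)
plate 2145 [0.6242 0.2235 0.1005] ((627.0095825195312, 220.36927795410156), (206.88735961914062, 156.27822875976562), 78.89957427978516)
tray 671 [ 0.4711 -0.3633  0.0109] ((474.4001159667969, -348.25311279296875), (238.95274353027344, 275.4807434082031), 89.55846405029297)
```

View pics/crop1.png

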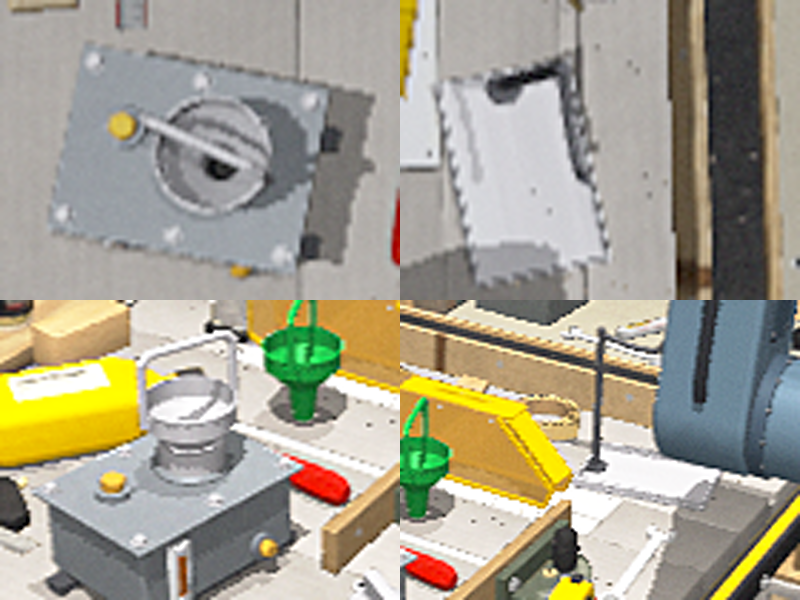

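The crop confirms the candidates. The steel funnel, with its bail running from crop (145,120) to (265,170), stands in the tank's neck. The green one at crop (300,350) is the look-alike and not meant. The drip stand has a dark post and hook over a white tray; the hook is at crop (560,60) to (590,180).

```bash
cat >> h.py <<'E'
def go(target,ang=None):
    "total rz, then shift in tool axes after that turn (mm); ang = world angle of tool x in deg"
    p,r=pose(); M=r.as_matrix(); a=np.degrees(np.arctan2(M[1,0],M[0,0]))
    d=0 if ang is None else (ang-a+180)%360-180
    rz=-np.radians(d); Mn=M@R.from_rotvec([0,0,rz]).as_matrix()
    print('pos',p.round(4),'ang',a.round(2),'zdir',M[:,2].round(3),'| rz',round(rz,4),'shift',(Mn.T@(np.array(target)-p)*1000).round(1))
E
python3 - <<'E'
from h import *
a=load('scene0'); b=load('top0'); W=cloud(b); S=cloud(a)
def fit(P,n): 
    vx,vy,x,y=cv2.fitLine((P[:,:2]*1000).astype(np.float32),cv2.DIST_HUBER,0,.01,.01).ravel()
    t=(P[:,:2]*1000-[x,y])@[vx,vy]; print(n,len(P),'ang',np.degrees(np.arctan2(vy,vx)).round(1),'mid',np.round([x,y],1),'ends',(np.array([x,y])+np.outer([t.min(),t.max()],[vx,vy])).round(0).tolist(),'z',P[:,2].min().round(3),P[:,2].max().round(3))
for n,C in(('top',W),('scene',S)):
    for nm,c,rad,z0,z1 in(('bail',(.621,.19),.07,.222,.25),('hook',(.49,-.328),.09,.17,.205),('hook+',(.49,-.328),.09,.17,.24),('post',(.545,-.317),.03,.05,.17)):
        m=(np.hypot(C[...,0]-c[0],C[...,1]-c[1])<rad)&(C[...,2]>z0)&(C[...,2]<z1)
        if m.sum()>5: fit(C[m],n+' '+nm)
f=b['frame'].astype(int); m=((f.min(2)>120)&(W[...,2]>.009)&(W[...,2]<.03)); z=np.zeros_like(m); z[185:262,380:440]=1; m&=z
n,l,st,_=cv2.connectedComponentsWithStats(m.astype(np.uint8)); k=1+st[1:,4].argmax(); P=W[l==k]
print('tray',len(P),cv2.minAreaRect((P[:,:2]*1000).astype(np.float32)),P[:,2].mean())
# swath heights
s=np.array([.633,.215]);e=np.array([.42,-.34]);d=(e-s)/np.linalg.norm(e-s)
q=W[...,:2]-s; t=q@d; w=abs(q[...,0]*d[1]-q[...,1]*d[0])
for lo in np.arange(.08,.6,.06):
    m=(t>lo)&(t<lo+.06)&(w<.08); print(lo.round(2),np.nanmax(W[m][:,2]).round(3),end=' ; ')
print()
go([.6327,.2153,.31],65.3)
E
```

```text
top bail 103 ang 65.4 mid [619.7 188.4] ends [[599.0, 144.0], [642.0, 236.0]] z 0.224 0.243
top hook 83 ang 12.7 mid [ 501.1 -326. ] ends [[458.0, -336.0], [545.0, -316.0]] z 0.174 0.205
top hook+ 100 ang 12.2 mid [ 503.8 -325.5] ends [[454.0, -336.0], [546.0, -316.0]] z 0.174 0.219
top post 32 ang 20.9 mid [ 537.9 -315.8] ends [[534.0, -317.0], [544.0, -313.0]] z 0.053 0.168
scene bail 97 ang 63.5 mid [621.8 195.7] ends [[598.0, 147.0], [643.0, 239.0]] z 0.223 0.242
scene hook 72 ang 13.1 mid [ 508.6 -322.3] ends [[459.0, -334.0], [548.0, -313.0]] z 0.173 0.204
scene hook+ 84 ang 13.1 mid [ 512.5 -321.1] ends [[459.0, -334.0], [548.0, -313.0]] z 0.173 0.214
scene post 86 ang -61.7 mid [ 540.2 -314.8] ends [[533.0, -302.0], [546.0, -326.0]] z 0.051 0.17
tray 20 ((434.8412170410156, -398.8804626464844), (59.28858947753906, 4.575667381286621), 11.524181365966797) 0.012582594394084
0.08 0.111 ; 0.14 1.345 ; 0.2 1.343 ; 0.26 1.337 ; 0.32 0.056 ; 0.38 0.087 ; 0.44 0.064 ; 0.5 0.2 ; 0.56 0.209 ; 
pos [ 0.1471 -0.5554  0.2305] ang 14.83 zdir [-0.     0.002 -1.   ] | rz -0.8809 shift [903.2 119.1 -78.4]
```

>>> jog_arm --series '[[[0, 0, -11, 0, 0, -0.126, 85], [0, 0, -11, 0, 0, -0.126, 85], [0, 0, -11, 0, 0, -0.126, 85], [0, 0, -11, 0, 0, -0.126, 85], [0, 0, -11, 0, 0, -0.126, 85], [0, 0, -11, 0, 0, -0.126, 85], [0, 0, -11, 0, 0, -0.126, 85], [45, 6, 0, 0, 0, 0, 60], [45, 6, 0, 0, 0, 0, 45], [45, 6, 0, 0, 0, 0, 45]]]'

```text
time_s: 1.1
eef_pos: [0.2202, -0.4392, 0.3076]
eef_rot: [-0.0, 0.842, 0.539, 0.0]
wrist_force: [0.6, 0.2, 0.5]
opening: 0.529
grasp_force: 0.0
```

>>> jog_arm --series '[[[45, 6, 0, 0, 0, 0, 45], [45, 6, 0, 0, 0, 0, 45], [45, 6, 0, 0, 0, 0, 45], [45, 6, 0, 0, 0, 0, 45], [45, 6, 0, 0, 0, 0, 45], [45, 6, 0, 0, 0, 0, 45], [45, 6, 0, 0, 0, 0, 45], [45, 6, 0, 0, 0, 0, 45], [45, 6, 0, 0, 0, 0, 45], [45, 6, 0, 0, 0, 0, 45]]]'

```text
time_s: 2.1
eef_pos: [0.4624, -0.0547, 0.3081]
eef_rot: [0.0, 0.842, 0.54, -0.0]
wrist_force: [0.5, -1.7, -0.7]
opening: 0.533
grasp_force: 0.0
```

>>> jog_arm --series '[[[45, 6, 0, 0, 0, 0, 45], [45, 6, 0, 0, 0, 0, 45], [45, 6, 0, 0, 0, 0, 45], [45, 6, 0, 0, 0, 0, 45], [45, 6, 0, 0, 0, 0, 45], [20, 6, 0, 0, 0, 0, 45], [10, 0, 0, 0, 0, 0, 45], [0, 0, 0, 0, 0, 0, 45], [0, 0, 0, 0, 0, 0, 45], [0, 0, 0, 0, 0, 0, 45]]]'

```text
time_s: 3.1
eef_pos: [0.6005, 0.159, 0.3085]
eef_rot: [0.0, 0.842, 0.539, -0.0]
wrist_force: [0.2, -0.5, -0.3]
opening: 0.526
grasp_force: 0.0
```

Run:
```python
from h import *
go([.632,.2165,.213],65.2)
o=ctrl.get_obs();print(o['time_s'],o['opening'],o['wrist_force'],o['q'])
w=snap('wrist','w1'); C=cloud(w); b=snap('top','t1')
m=(C[...,2]>.222)&(C[...,2]<.25)&(np.hypot(C[...,0]-.621,C[...,1]-.191)<.07); P=C[m]; print(m.sum())
if m.sum()>9:
  vx,vy,x,y=cv2.fitLine((P[:,:2]*1000).astype(np.float32),cv2.DIST_HUBER,0,.01,.01).ravel(); print(np.degrees(np.arctan2(vy,vx)),x,y,np.ptp((P[:,:2]*1000-[x,y])@[vx,vy]), P[:,2].max(), P[:,:2].min(0),P[:,:2].max(0))
```

```text
pos [0.6005 0.159  0.3085] ang 65.29 zdir [-0. -0. -1.] | rz 0.0015 shift [65.5  4.4 95.5]
3.1 0.5258683647688134 [ 0.21958592 -0.51412837 -0.28571594] [ 6.81544663e-02  2.31851936e-01  1.39163565e+00 -2.94306112e-04
  1.51815153e+00  4.99479379e-01]
1926
65.0149 622.51434 195.19829 103.0215138576129 0.23720740922708716 [0.5964463  0.14422357] [0.64493619 0.23804816]
```

View pics/w1.png

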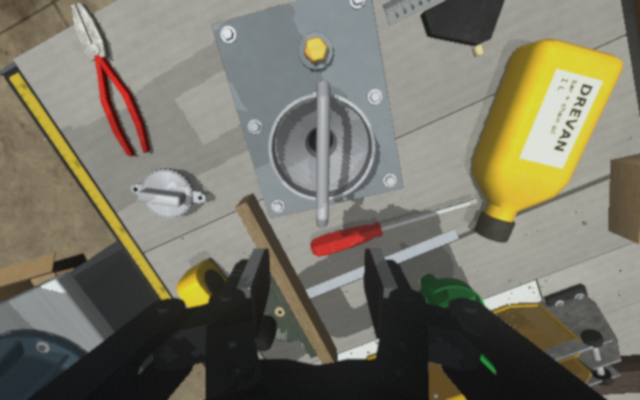

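The wrist view shows the bail running vertically at u≈322, from (322,85) to (322,220), in line with the tool's x. The cap is at (165,190) with its bar almost horizontal.

>>> jog_arm --series '[[[33, 2, 0, 0, 0, 0, 45], [32, 2, 0, 0, 0, 0, 45], [0, 0, 20, 0, 0, 0, 45], [0, 0, 20, 0, 0, 0, 45], [0, 0, 20, 0, 0, 0, 45], [0, 0, 15, 0, 0, 0, 45], [0, 0, 12, 0, 0, 0, 45], [0, 0, 8, 0, 0, 0, 45], [0, 0, 0, 0, 0, 0, 0], [0, 0, 0, 0, 0, 0, 0]]]'

```text
time_s: 4.2
eef_pos: [0.6321, 0.2175, 0.214]
eef_rot: [0.0, 0.842, 0.54, 0.0]
wrist_force: [0.0, 0.8, 1.1]
opening: 0.198
grasp_force: 0.0
```

>>> jog_arm --series '[[[0, 0, 0, 0, 0, 0, 0], [0, 0, 0, 0, 0, 0, 0], [0, 0, 0, 0, 0, 0, 0], [0, 0, -5, 0, 0, 0, 0], [0, 0, -10, 0, 0, 0, 0], [0, 0, -10, 0, 0, 0, 0], [0, 0, -15, 0, 0, 0, 0], [0, 0, -15, 0, 0, 0, 0], [0, 0, -15, 0, 0, 0, 0], [0, 0, 0, 0, 0, 0, 0]]]'

```text
time_s: 5.2
eef_pos: [0.6332, 0.2179, 0.2874]
eef_rot: [0.001, 0.842, 0.54, 0.003]
wrist_force: [0.0, -0.4, -1.6]
opening: 0.079
grasp_force: 58.6
```

Run:
```python
from h import *
go([.42,-.3137,.30],102.7)
o=ctrl.get_obs();print(o['time_s'],o['opening'],o['grasp_force'],o['wrist_force'])
C=cloud(load('w1'))
for nm,z0,z1 in(('bar',.048,.062),('all',.02,.062),('head',.024,.036)):
  m=(C[...,2]>z0)&(C[...,2]<z1)&(np.hypot(C[...,0]-.402,C[...,1]-.2)<.07); P=(C[m][:,:2]*1000).astype(np.float32); print(nm,m.sum(),cv2.minAreaRect(P), cv2.fitLine(P,cv2.DIST_HUBER,0,.01,.01).ravel(),P.mean(0),C[m][:,2].max())
```

```text
pos [0.6332 0.2179 0.2874] ang 65.37 zdir [ 0.006  0.001 -1.   ] | rz -0.6516 shift [-471.7 -324.8  -14.3]
5.2 0.0785897040442689 58.615309819579124 [ 0.04841216 -0.37741328 -1.5986892 ]
bar 475 ((400.16094970703125, 205.16375732421875), (14.144389152526855, 54.46635437011719), 57.840797424316406) [  0.83679414  -0.5475176  401.77625    205.60449   ] [401.66428 205.42673] 0.056065078100065724
all 2273 ((400.13470458984375, 204.99717712402344), (78.49967956542969, 69.56074523925781), 8.37818717956543) [  0.81405956  -0.5807814  406.45767    207.49297   ] [405.3142 206.2347] 0.056065078100065724
head 1497 ((400.1380615234375, 204.979248046875), (78.4416732788086, 69.59619140625), 8.437517166137695) [  0.7122849   -0.70189047 410.00146    208.38147   ] [405.4142  206.42587] 0.03575958392317513
```

>>> jog_arm --series '[[[0, 0, -2, 0, 0, -0.13, 0], [0, 0, -2, 0, 0, -0.13, 0], [0, 0, -2, 0, 0, -0.13, 0], [0, 0, -2, 0, 0, -0.13, 0], [0, 0, -2, 0, 0, -0.13, 0], [-10, -8, 0, 0, 0, 0, 0], [-20, -15, 0, 0, 0, 0, 0], [-30, -23, 0, 0, 0, 0, 0], [-35, -27, 0, 0, 0, 0, 0], [-35, -27, 0, 0, 0, 0, 0]]]'

```text
time_s: 6.2
eef_pos: [0.5609, 0.0672, 0.2928]
eef_rot: [-0.0, 0.626, 0.779, -0.0]
wrist_force: [0.2, -0.9, -1.8]
opening: 0.078
grasp_force: 58.6
```

>>> jog_arm --series '[[[-38, -29, 0, 0, 0, 0, 0], [-38, -29, 0, 0, 0, 0, 0], [-38, -29, 0, 0, 0, 0, 0], [-38, -29, 0, 0, 0, 0, 0], [-38, -29, 0, 0, 0, 0, 0], [-38, -29, 0, 0, 0, 0, 0], [-38, -29, 0, 0, 0, 0, 0], [-35, -27, 0, 0, 0, 0, 0], [-25, -19, 0, 0, 0, 0, 0], [-15, -12, 0, 0, 0, 0, 0]]]'

```text
time_s: 7.2
eef_pos: [0.3799, -0.323, 0.293]
eef_rot: [-0.0, 0.628, 0.778, -0.0]
wrist_force: [0.8, -0.0, -2.1]
opening: 0.08
grasp_force: 58.6
```

Run:
```python
from h import *
go([.3846,-.3226,.215],102.7)
o=ctrl.get_obs();print(o['time_s'],o['opening'],o['grasp_force'],o['wrist_force'])
w=snap('wrist','w2'); s=snap('scene','s2')
cv2.imwrite('pics/c2.png',np.vstack([w['frame'][:, :],cv2.resize(s['frame'][130:255,280:480],(640,400))])[::1]) 
cv2.imwrite('pics/c2.png',cv2.resize(cv2.imread('pics/c2.png'),(480,600)))
b=load('t1')
```

```text
pos [ 0.3799 -0.323   0.293 ] ang 102.21 zdir [-0.001 -0.    -1.   ] | rz -0.0086 shift [-0.6  4.8 78. ]
7.2 0.07981278087373933 58.641226664185524 [ 8.27524527e-01 -2.80148962e-04 -2.08489437e+00]
```

View pics/c2.png

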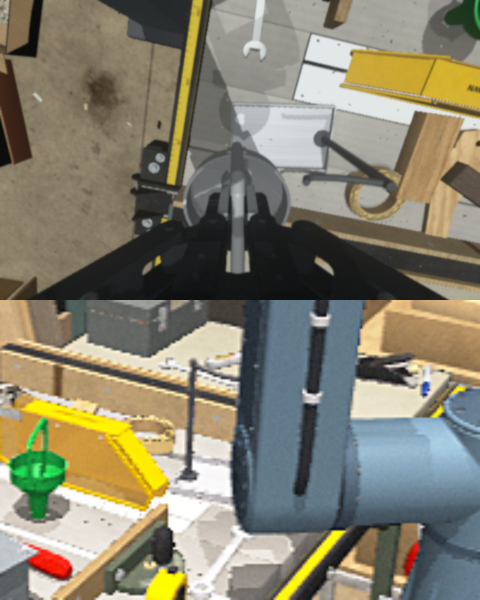

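In the wrist view the funnel hangs in the fingers at (238,200), and the hook runs from its tip at (308,180) to the post top at (390,185). I'll measure the hook from this closer view.

Run:
```python
from h import *
C=cloud(load('w2')); p,r=pose()
m=(C[...,2]>.175)&(C[...,2]<.225)&(np.hypot(C[...,0]-.49,C[...,1]+.328)<.09)&(C[...,0]>.43); P=C[m]
vx,vy,x,y=cv2.fitLine((P[:,:2]*1000).astype(np.float32),cv2.DIST_HUBER,0,.01,.01).ravel()
d=np.array([vx,vy])*np.sign(vx); t=(P[:,:2]*1000-[x,y])@d
print(len(P),np.degrees(np.arctan2(d[1],d[0])),x,y,'ends',np.array([x,y])+np.outer(np.percentile(t,[.5,99.5]),d))
for k in np.arange(np.floor(t.min()/10)*10,t.max(),10):
    s=(t>=k)&(t<k+10); 
    if s.sum(): print((np.array([x,y])+(k+5)*d).round(0),s.sum(),P[s][:,2].max().round(4))
```

```text
1622 11.097933 505.4604 -324.13397 ends [[ 452.30356789 -334.56093473]
 [ 543.04195358 -316.76216977]]
[ 451. -335.] 86 0.2091
[ 461. -333.] 105 0.2082
[ 471. -331.] 120 0.1952
[ 481. -329.] 119 0.1955
[ 491. -327.] 126 0.1965
[ 501. -325.] 141 0.1983
[ 510. -323.] 140 0.2008
[ 520. -321.] 145 0.2033
[ 530. -319.] 307 0.2115
[ 540. -317.] 333 0.2129
```

>>> jog_arm --series '[[[0, 0, 15, 0, 0, 0, 0], [0, 0, 20, 0, 0, 0, 0], [0, 0, 20, 0, 0, 0, 0], [0, 0, 15, 0, 0, 0, 0], [0, 0, 8, 0, 0, 0, 0], [0, 5, 0, 0, 0, 0, 0], [0, 10, 0, 0, 0, 0, 0], [0, 15, 0, 0, 0, 0, 0], [0, 15, 0, 0, 0, 0, 0], [0, 15, 0, 0, 0, 0, 0]]]'

```text
time_s: 8.3
eef_pos: [0.4426, -0.3075, 0.2159]
eef_rot: [0.001, 0.625, 0.781, 0.0]
wrist_force: [-1.0, 0.0, -1.6]
opening: 0.081
grasp_force: 58.6
```

>>> jog_arm --series '[[[0, 15, 0, 0, 0, 0, 0], [1, 12, 0, 0, 0, 0, 0], [0, 7, 0, 0, 0, 0, 0], [0, 3, 0, 0, 0, 0, 0], [0, 0, 5, 0, 0, 0, 0], [0, 0, 10, 0, 0, 0, 0], [0, 0, 8, 0, 0, 0, 0], [0, 0, 5, 0, 0, 0, 0], [0, 0, 3, 0, 0, 0, 0], [0, 0, 1, 0, 0, 0, 0]]]'

```text
time_s: 9.3
eef_pos: [0.4763, -0.2987, 0.1828]
eef_rot: [-0.0, 0.625, 0.78, 0.0]
wrist_force: [0.5, -0.5, -2.2]
opening: 0.08
grasp_force: 58.7
```

Run:
```python
from h import *
go([.4751,-.3016,.1805])
o=ctrl.get_obs();print(o['time_s'],o['opening'],o['grasp_force'],o['wrist_force'])
```

```text
pos [ 0.4763 -0.2987  0.1828] ang 102.59 zdir [-0.001  0.001 -1.   ] | rz -0.0 shift [-2.6 -1.8  2.3]
9.3 0.08034796205673515 58.653797283768654 [ 0.48378466 -0.54268005 -2.19380192]
```

>>> jog_arm --series '[[[-2, -1, 1, 0, 0, 0, 0], [0, 0, 1, 0, 0, 0, 0], [0, 0, 0.5, 0, 0, 0, 0], [0, 0, 0.5, 0, 0, 0, 0], [0, 0, 0, 0, 0, 0, 0], [0, 0, 0, 0, 0, 0, 0], [0, 0, 0, 0, 0, 0, 0], [0, 0, 0, 0, 0, 0, 0], [0, 0, 0, 0, 0, 0, 0], [0, 0, 0, 0, 0, 0, 0]]]'

```text
time_s: 10.3
eef_pos: [0.4763, -0.3013, 0.1809]
eef_rot: [0.001, 0.625, 0.78, -0.0]
wrist_force: [-2.5, -1.0, 5.6]
opening: 0.081
grasp_force: 59.1
```

The bar rests on the hook: the vertical wrist force went from -2.2 to +5.6 N. I'll let go.

>>> jog_arm --series '[[[0, 0, 0, 0, 0, 0, 15], [0, 0, 0, 0, 0, 0, 25], [0, 0, 0, 0, 0, 0, 35], [0, 0, 0, 0, 0, 0, 35], [0, 0, 0, 0, 0, 0, 35], [0, 0, -5, 0, 0, 0, 35], [0, 0, -10, 0, 0, 0, 35], [0, 0, -20, 0, 0, 0, 35], [0, 0, -30, 0, 0, 0, 35], [0, 0, -30, 0, 0, 0, 35]]]'

```text
time_s: 11.3
eef_pos: [0.476, -0.3008, 0.277]
eef_rot: [0.0, 0.625, 0.78, -0.0]
wrist_force: [0.2, -0.8, 0.6]
opening: 0.409
grasp_force: 0.0
```

Run:
```python
from h import *
o=ctrl.get_obs();print(o['time_s'],o['opening'],o['grasp_force'],o['wrist_force'],o['q'].round(2))
w=snap('wrist','w3'); C=cloud(w)
m=(C[...,2]>.196)&(C[...,2]<.23)&(np.hypot(C[...,0]-.481,C[...,1]+.329)<.06)&(abs((C[...,0]-.481)*.976+(C[...,1]+.329)*.21)<.03); P=C[m]
if len(P): print(len(P),cv2.minAreaRect((P[:,:2]*1000).astype(np.float32)),P[:,2].max())
cv2.imwrite('pics/w3s.png',cv2.resize(w['frame'],(480,300)))
go([.4002,.2052,.14],-32.5)
```

```text
11.3 0.4087552471381074 0.0 [ 0.16329916 -0.83510446  0.60278564] [-0.77  0.12  1.58  0.    1.44 -0.99]
1596 ((483.6468811035156, -328.8335266113281), (49.49162673950195, 86.54537963867188), 40.421058654785156) 0.20769702179040764
pos [ 0.478  -0.3026  0.2834] ang 102.61 zdir [ 0.007 -0.006 -1.   ] | rz 2.3582 shift [-339.7 -386.7  139.6]
```

View pics/w3s.png

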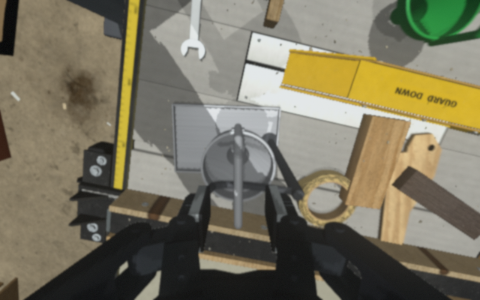

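The funnel hangs on the hook with the fingers clear: its bar runs from (238,125) to (238,225), over the tray. Next is the cap.

>>> jog_arm --series '[[[0, 0, -3, 0, 0, -0.13, 35], [0, 0, 0, 0, 0, -0.13, 35], [0, 0, 0, 0, 0, -0.13, 35], [0, 0, 0, 0, 0, -0.13, 35], [0, 0, 0, 0, 0, -0.13, 35], [0, 0, 0, 0, 0, -0.13, 35], [20, 23, 0, 0, 0, 0, 35], [28, 32, 0, 0, 0, 0, 35], [28, 32, 0, 0, 0, 0, 35], [28, 32, 0, 0, 0, 0, 35]]]'

```text
time_s: 12.35
eef_pos: [0.4526, -0.1434, 0.2791]
eef_rot: [0.001, 0.282, 0.959, -0.0]
wrist_force: [0.0, 0.5, 0.4]
opening: 0.409
grasp_force: 0.0
```

>>> jog_arm --series '[[[28, 32, 0, 0, 0, 0, 35], [28, 32, 0, 0, 0, 0, 35], [28, 32, 0, 0, 0, 0, 35], [28, 32, 0, 0, 0, 0, 35], [28, 32, 0, 0, 0, 0, 35], [28, 32, 0, 0, 0, 0, 35], [28, 32, 10, 0, 0, 0, 35], [16, 19, 20, 0, 0, 0, 35], [0, 0, 25, 0, 0, 0, 35], [0, 0, 20, 0, 0, 0, 35]]]'

```text
time_s: 13.35
eef_pos: [0.4055, 0.1755, 0.2031]
eef_rot: [0.0, 0.28, 0.96, 0.0]
wrist_force: [0.3, -0.4, 0.3]
opening: 0.412
grasp_force: 0.0
```

Run:
```python
from h import *
w=snap('wrist','w4'); C=cloud(w); o=ctrl.get_obs(); print(o['time_s'],o['opening'],o['q'].round(2))
for nm,z0,z1 in(('bar',.048,.062),):
  m=(C[...,2]>z0)&(C[...,2]<z1)&(np.hypot(C[...,0]-.4,C[...,1]-.205)<.05); P=(C[m][:,:2]*1000).astype(np.float32); print(nm,m.sum(),cv2.minAreaRect(P), P.mean(0),C[m][:,2].max())
go([.4002,.2052,.032],147.5)
cv2.imwrite('pics/w4s.png',cv2.resize(w['frame'],(480,300)))
b=snap('top','t4'); B=cloud(b)
# neck: rim height & ear
for n,D in(('wrist',C),('top',B)):
  q=np.hypot(D[...,0]-.621,D[...,1]-.191); m=(D[...,2]>.12)&(D[...,2]<.135)&(q<.06); P=(D[m][:,:2]*1000).astype(np.float32)
  if len(P)>5:
    e=P[np.hypot(P[:,0]-621,P[:,1]-191)>34]; print(n,len(P),cv2.minEnclosingCircle(P[np.hypot(P[:,0]-621,P[:,1]-191)<35]),len(e),e.mean(0) if len(e) else '',np.degrees(np.arctan2(*(e.mean(0)-[621,191])[::-1])) if len(e) else '')
```

```text
13.4 0.40959841168488575 [ 0.14 -0.1   1.96 -0.    1.28 -0.86]
bar 888 ((399.03399658203125, 204.98672485351562), (14.036860466003418, 52.76594924926758), 57.10060119628906) [398.0593  205.33813] 0.05618839492421246
pos [0.4037 0.1748 0.1999] ang 147.38 zdir [-0.004 -0.001 -1.   ] | rz -0.002 shift [ 18.7  24.2 167.9]
wrist 264 ((601.1973876953125, 190.19976806640625), 26.106258392333984) 0  
top 188 ((621.734375, 189.26914978027344), 32.867374420166016) 23 [648.40717 159.2748 ] -49.1765120192471
```

View pics/w4s.png

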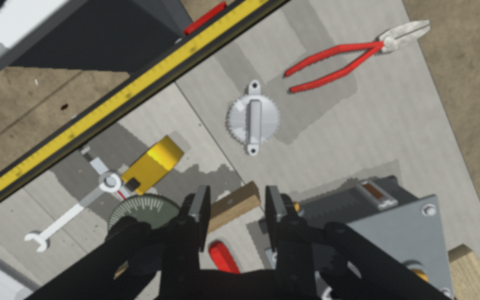

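The wrist view shows the cap at (253,118) with its bar along the tool's x, and the pliers well away at (290,75)–(430,30).

>>> jog_arm --series '[[[10, 12, 0, 0, 0, 0, 35], [9, 12, 10, 0, 0, 0, 35], [0, 0, 25, 0, 0, 0, 35], [0, 0, 30, 0, 0, 0, 35], [0, 0, 30, 0, 0, 0, 35], [0, 0, 25, 0, 0, 0, 35], [0, 0, 20, 0, 0, 0, 35], [0, 0, 10, 0, 0, 0, 35], [0, 0, 0, 0, 0, 0, 35], [0, 0, 0, 0, 0, 0, 35]]]'

```text
time_s: 14.45
eef_pos: [0.4039, 0.2051, 0.0545]
eef_rot: [0.001, 0.282, 0.96, 0.0]
wrist_force: [0.5, -0.3, 0.0]
opening: 0.413
grasp_force: 0.0
```

Run:
```python
from h import *
go([.3997,.2051,.033],147.4); print(ctrl.get_obs()['wrist_force'])
```

```text
pos [0.4039 0.2051 0.0545] ang 147.28 zdir [ 0.002  0.    -1.   ] | rz -0.002 shift [ 3.6 -2.3 21.5]
[ 0.507569   -0.33382716  0.00075758]
```

>>> jog_arm --series '[[[3, -2, 5, 0, 0, 0, 35], [0, 0, 7, 0, 0, 0, 35], [0, 0, 5, 0, 0, 0, 35], [0, 0, 3, 0, 0, 0, 35], [0, 0, 0, 0, 0, 0, 25], [0, 0, 0, 0, 0, 0, 20], [0, 0, 0, 0, 0, 0, 10], [0, 0, 0, 0, 0, 0, 0], [0, 0, 0, 0, 0, 0, 0], [0, 0, 0, 0, 0, 0, 0]]]'

```text
time_s: 15.45
eef_pos: [0.3995, 0.2049, 0.0335]
eef_rot: [0.0, 0.282, 0.96, 0.0]
wrist_force: [0.1, 0.5, 1.4]
opening: 0.146
grasp_force: 59.4
```

>>> jog_arm --series '[[[0, 0, -5, 0, 0, 0, 0], [0, 0, -15, 0, 0, 0.1, 0], [0, 0, -25, 0, 0, 0.132, 0], [0, 0, -25, 0, 0, 0.132, 0], [0, 0, -25, 0, 0, 0.132, 0], [0, 0, -25, 0, 0, 0.132, 0], [0, 0, -25, 0, 0, 0.132, 0], [0, 0, -25, 0, 0, 0.132, 0], [0, 0, -25, 0, 0, 0.132, 0], [0, 0, -20, 0, 0, 0.132, 0]]]'

```text
time_s: 16.45
eef_pos: [0.3988, 0.2048, 0.2497]
eef_rot: [0.0, 0.762, 0.648, 0.0]
wrist_force: [-0.8, -0.4, -1.7]
opening: 0.148
grasp_force: 59.0
```

>>> jog_arm --series '[[[0, 0, -5, 0, 0, 0.132, 0], [0, 0, 0, 0, 0, 0.132, 0], [0, 0, 0, 0, 0, 0.034, 0], [0, 0, 0, 0, 0, 0, 0], [0, 0, 0, 0, 0, 0, 0], [0, 0, 0, 0, 0, 0, 0], [0, 0, 0, 0, 0, 0, 0], [0, 0, 0, 0, 0, 0, 0], [0, 0, 0, 0, 0, 0, 0], [0, 0, 0, 0, 0, 0, 0]]]'

```text
time_s: 17.45
eef_pos: [0.3991, 0.2049, 0.2533]
eef_rot: [-0.0, 0.848, 0.53, -0.0]
wrist_force: [0.1, -0.5, -1.9]
opening: 0.15
grasp_force: 59.0
```

Run:
```python
from h import *
go([.586,.119,.25],64); o=ctrl.get_obs(); print(o['wrist_force'],o['grasp_force'])
```

```text
pos [0.3991 0.2049 0.2533] ang 63.99 zdir [-0.  0. -1.] | rz -0.0001 shift [  4.7 205.6   3.3]
[ 0.06018069 -0.54153857 -1.91409656] 59.00768458843231
```

>>> jog_arm --series '[[[0, 15, 0, 0, 0, 0, 0], [0, 30, 0, 0, 0, 0, 0], [0, 35, 0, 0, 0, 0, 0], [0, 35, 0, 0, 0, 0, 0], [0, 35, 0, 0, 0, 0, 0], [0, 30, 0, 0, 0, 0, 0], [0, 20, 0, 0, 0, 0, 0], [0, 5, 0, 0, 0, 0, 0], [0, 0, 0, 0, 0, 0, 0], [0, 0, 0, 0, 0, 0, 0]]]'

```text
time_s: 18.45
eef_pos: [0.5828, 0.1152, 0.253]
eef_rot: [-0.0, 0.848, 0.53, -0.0]
wrist_force: [-0.4, -0.3, -1.8]
opening: 0.149
grasp_force: 59.0
```

Run:
```python
from h import *
go([.621,.191,.2],64)
w=snap('wrist','w5'); C=cloud(w)
f=w['frame']
# rim radial profile: heights by angle at radius 25 and ear by radius 40
c=np.array([.621,.191]); m=(C[...,2]>.122)&(C[...,2]<.134)&(np.hypot(*(C[...,:2]-c).transpose(2,0,1))<.034)
P=(C[m][:,:2]*1000).astype(np.float32); print(len(P),cv2.minEnclosingCircle(P),C[m][:,2].mean(),P.mean(0))
u0,v0=np.argwhere(m).mean(0)[::-1].astype(int); print(u0,v0)
k=f[max(0,v0-110):v0+110,max(0,u0-110):u0+110]
cv2.imwrite('pics/w5s.png',cv2.resize(k,None,fx=2.5,fy=2.5,interpolation=cv2.INTER_CUBIC)); print(k.shape)
```

```text
pos [0.5828 0.1152 0.253 ] ang 64.0 zdir [-0.001  0.    -1.   ] | rz 0.0001 shift [84.9  1.2 52.9]
2857 ((621.3108520507812, 189.9705352783203), 33.080650329589844) 0.12776500026896015 [621.50824 191.55989]
317 87
(197, 220, 3)
```

View pics/w5s.png

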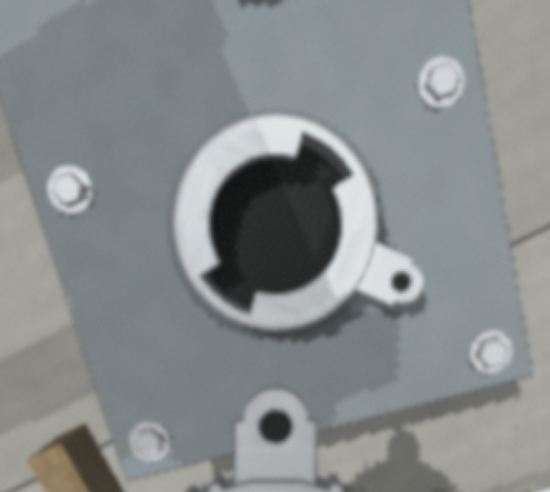

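The crop shows the neck's ear at (400,282), with notches at (328,158) and (228,292). So the neck is turned relative to the tank: its x axis is near -51° in the world. I'll measure the notches and rim centre precisely.

Run:
```python
from h import *
from scipy.optimize import least_squares
w=load('w5'); f=cv2.cvtColor(w['frame'],cv2.COLOR_BGR2GRAY); M=Rm(w); o=np.array(w['xyz'])
v,u=np.mgrid[:400,:640]; d=np.dstack([(u-w['cx'])/w['fx'],(v-w['cy'])/w['fy'],np.ones(u.shape)])@M.T
P=o[:2]+d[...,:2]*((.128-o[2])/d[...,2])[...,None]   # on rim plane
C=cloud(w); near=np.hypot(P[...,0]-.621,P[...,1]-.191)<.045
m=((C[...,2]>.124)&(C[...,2]<.132)&near&(v<200)).astype(np.uint8)
m=cv2.morphologyEx(m,cv2.MORPH_OPEN,np.ones((3,3)))
cs,_=cv2.findContours(m,cv2.RETR_EXTERNAL,cv2.CHAIN_APPROX_NONE); k=max(cs,key=len)[:,0]
Q=P[k[:,1],k[:,0]]*1000
r=least_squares(lambda p:np.hypot(Q[:,0]-p[0],Q[:,1]-p[1])-p[2],[621,191,32],loss='soft_l1').x; print('rim',r,len(Q))
c=r[:2]/1000; q=P-c; rad=np.hypot(q[...,0],q[...,1])*1000; th=np.degrees(np.arctan2(q[...,1],q[...,0]))
a=(rad>22.5)&(rad<26.5)
h,_=np.histogram(th[a&(f<110)],np.arange(-180,181,4)); n,_=np.histogram(th[a],np.arange(-180,181,4))
x=np.arange(-178,180,4); fr=h/np.maximum(n,1); print([(int(i),round(float(j),2)) for i,j in zip(x,fr) if j>.15])
t=np.radians(th[a&(f<110)]); print('notch axis',np.degrees(np.angle(np.exp(2j*t).mean()))/2,f[a].min(),np.median(f[a]))
e=(C[...,2]>.105)&(rad>36)&(rad<52)&(np.abs((th+51+180)%360-180)<30)&(v<240); E=C[e]; print('ear z',np.percentile(E[:,2],[5,50,95]),len(E))
E=E[:,:2]-c; print('ear ang',np.degrees(np.arctan2(*E.mean(0)[::-1])))
# cap's ear seen in the fingers
p,rr=pose(); g=(v>220)&(C[...,2]>.2)&(C[...,2]<.26)&(abs(u-317)<60); print('cap',g.sum(), ((C[g]-p)@rr.as_matrix()).mean(0)*1000, np.percentile(C[g][:,2],[5,50,95]))
```

```text
rim [621.0118112  190.37513726  31.72834331] 277
[(-174, 0.55), (-170, 1.0), (-166, 1.0), (-162, 1.0), (-158, 1.0), (-154, 1.0), (-150, 1.0), (-146, 1.0), (-142, 1.0), (-138, 1.0), (-134, 0.27), (10, 1.0), (14, 1.0), (18, 1.0), (22, 1.0), (26, 1.0), (30, 1.0), (34, 1.0), (38, 1.0), (42, 1.0), (46, 0.69)]
notch axis 26.389151280897725 24 208.0
ear z [0.12534135 0.12652422 0.12756709] 297
ear ang -48.70256458175467
cap 3570 [8.05719139 1.55738525 3.73321059] [0.24781239 0.24936124 0.25055416]
```

Run:
```python
from h import *
w=load('w5'); M=Rm(w); o=np.array(w['xyz']); C=cloud(w); p,rr=pose(); T=rr.as_matrix()
L=(C-p)@T*1000; v,u=np.mgrid[:400,:640]
g=(C[...,2]>.244)&(C[...,2]<.255)&(L[...,0]>36)&(L[...,0]<60)&(abs(L[...,1])<15)
Q=L[g]; print(len(Q),'tip',np.percentile(Q[:,0],[99,99.8]),'ymid by x',[(x,Q[(Q[:,0]>x)&(Q[:,0]<x+3)][:,1].min().round(1),Q[(Q[:,0]>x)&(Q[:,0]<x+3)][:,1].max().round(1)) for x in(37,40,43)])
```

```text
425 tip [50.50448712 50.65861148] ymid by x [(37, np.float64(-6.3), np.float64(8.5)), (40, np.float64(-6.3), np.float64(8.9)), (43, np.float64(-6.2), np.float64(8.4))]
```

>>> jog_arm --series '[[[0, 0, 0, 0, 0, 0.131, 0], [0, 0, 0, 0, 0, 0.131, 0], [0, 0, 0, 0, 0, 0.131, 0], [0, 0, 0, 0, 0, 0.131, 0], [0, 0, 0, 0, 0, 0.131, 0], [15, -10, 0, 0, 0, 0, 0], [25, -20, 5, 0, 0, 0, 0], [20, -15, 10, 0, 0, 0, 0], [8, -5, 15, 0, 0, 0, 0], [0, 0, 15, 0, 0, 0, 0]]]'

```text
time_s: 19.5
eef_pos: [0.6215, 0.1914, 0.2074]
eef_rot: [0.0, 0.973, 0.23, 0.0]
wrist_force: [0.3, 0.6, -3.1]
opening: 0.149
grasp_force: 59.1
```

>>> jog_arm --series '[[[0, 0, 15, 0, 0, 0, 0], [0, 0, 12, 0, 0, 0, 0], [0, 0, 8, 0, 0, 0, 0], [0, 0, 4, 0, 0, 0, 0], [0, 0, 0, 0, 0, 0, 0], [0, 0, 0, 0, 0, 0, 0], [0, 0, 0, 0, 0, 0, 0], [0, 0, 0, 0, 0, 0, 0], [0, 0, 0, 0, 0, 0, 0], [0, 0, 0, 0, 0, 0, 0]]]'

```text
time_s: 20.5
eef_pos: [0.622, 0.1901, 0.1695]
eef_rot: [0.0, 0.973, 0.229, 0.0]
wrist_force: [0.0, 0.4, -2.6]
opening: 0.147
grasp_force: 59.1
```

Run:
```python
from h import *
go([.6210,.1904,.1615],26.4); o=ctrl.get_obs(); print(o['wrist_force'],o['q'].round(3))
```

```text
pos [0.622  0.1901 0.1695] ang 26.46 zdir [ 0.  0. -1.] | rz 0.0011 shift [-0.8 -0.8  8. ]
[ 0.01699604  0.41063451 -2.55720478] [ 0.114  0.4    1.459 -0.     1.282  1.223]
```

>>> jog_arm --series '[[[-1.3, -1.2, 0, 0, 0, 0, 0], [0, 0, 2, 0, 0, 0, 0], [0, 0, 2, 0, 0, 0, 0], [0, 0, 2, 0, 0, 0, 0], [0, 0, 2, 0, 0, 0, 0], [0, 0, 1, 0, 0, 0, 0], [0, 0, 1, 0, 0, 0, 0], [0, 0, 0, 0, 0, 0, 0], [0, 0, 0, 0, 0, 0, 0], [0, 0, 0, 0, 0, 0, 0]]]'

```text
time_s: 21.5
eef_pos: [0.6204, 0.1905, 0.1594]
eef_rot: [0.0, 0.973, 0.229, 0.0]
wrist_force: [0.1, -0.4, -2.6]
opening: 0.15
grasp_force: 59.1
```

>>> jog_arm --series '[[[0, 0, 1, 0, 0, 0, 0], [0, 0, 1, 0, 0, 0, 0], [0, 0, 1, 0, 0, 0, 0], [0, 0, 1, 0, 0, 0, 0], [0, 0, 0, 0, 0, 0, 0], [0, 0, 0, 0, 0, 0, 0], [0, 0, 0, 0, 0, 0, 0], [0, 0, 0, 0, 0, 0, 0], [0, 0, 0, 0, 0, 0, 0], [0, 0, 0, 0, 0, 0, 0]]]'

```text
time_s: 22.5
eef_pos: [0.6203, 0.1905, 0.1553]
eef_rot: [-0.0, 0.973, 0.229, 0.0]
wrist_force: [0.3, 0.5, -2.2]
opening: 0.145
grasp_force: 59.1
```

>>> jog_arm --series '[[[0, 0, 1, 0, 0, 0, 0], [0, 0, 1, 0, 0, 0, 0], [0, 0, 1, 0, 0, 0, 0], [0, 0, 1, 0, 0, 0, 0], [0, 0, 0.5, 0, 0, 0, 0], [0, 0, 0, 0, 0, 0, 0], [0, 0, 0, 0, 0, 0, 0], [0, 0, 0, 0, 0, 0, 0], [0, 0, 0, 0, 0, 0, 0], [0, 0, 0, 0, 0, 0, 0]]]'

```text
time_s: 23.5
eef_pos: [0.6204, 0.1905, 0.1509]
eef_rot: [0.0, 0.973, 0.229, 0.0]
wrist_force: [-1.0, 0.3, 2.7]
opening: 0.149
grasp_force: 59.7
```

>>> jog_arm --series '[[[0, 0, 1, 0, 0, 0, 0], [0, 0, 1, 0, 0, 0, 0], [0, 0, 1, 0, 0, 0, 0], [0, 0, 1, 0, 0, 0, 0], [0, 0, 1, 0, 0, 0, 0], [0, 0, 0.4, 0, 0, 0, 0], [0, 0, 0, 0, 0, 0, 0], [0, 0, 0, 0, 0, 0, 0], [0, 0, 0, 0, 0, 0, 0], [0, 0, 0, 0, 0, 0, 0]]]'

```text
time_s: 24.5
eef_pos: [0.6205, 0.1905, 0.1463]
eef_rot: [0.0, 0.973, 0.229, 0.0]
wrist_force: [-4.1, -1.7, 8.5]
opening: 0.148
grasp_force: 60.5
```

>>> jog_arm --series '[[[-0.4, 0, 0.4, 0, 0, 0, 0], [0, 0, 0, 0, 0, 0.05, 0], [0, 0, 0, 0, 0, 0.08, 0], [0, 0, 0, 0, 0, 0.08, 0], [0, 0, 0, 0, 0, 0.08, 0], [0, 0, 0, 0, 0, 0.08, 0], [0, 0, 0, 0, 0, 0.08, 0], [0, 0, 0, 0, 0, 0.08, 0], [0, 0, 0, 0, 0, 0.05, 0], [0, 0, 0, 0, 0, 0, 0]]]'

```text
time_s: 25.5
eef_pos: [0.6207, 0.1912, 0.1463]
eef_rot: [-0.001, 0.998, -0.06, 0.001]
wrist_force: [-3.0, 1.8, 8.7]
opening: 0.145
grasp_force: 60.6
```

Run:
```python
from h import *
go([.6204,.1905,.1457],-48.7); o=ctrl.get_obs(); print(o['wrist_force'],o['torque'],o['grasp_force'],o['q'].round(3))
```

```text
pos [0.6207 0.1912 0.1463] ang -6.83 zdir [ 0.002  0.001 -1.   ] | rz 0.7307 shift [0.3 0.7 0.6]
[-2.99201738  1.80266429  8.67596338] [ 0.33020036  0.43865353 -0.01443086] 60.55310904979706 [1.160e-01 4.210e-01 1.481e+00 1.000e-03 1.237e+00 1.806e+00]
```

>>> jog_arm --series '[[[0, 0, 0, 0, 0, 0.08, 0], [0, 0, 0, 0, 0, 0.09, 0], [0, 0, 0, 0, 0, 0.09, 0], [0, 0, 0, 0, 0, 0.09, 0], [0, 0, 0, 0, 0, 0.09, 0], [0, 0, 0, 0, 0, 0.09, 0], [0, 0, 0, 0, 0, 0.08, 0], [0, 0, 0, 0, 0, 0.06, 0], [0, 0, 0, 0, 0, 0.04, 0], [0, 0, 0, 0, 0, 0, 0]]]'

```text
time_s: 26.5
eef_pos: [0.6208, 0.1913, 0.1464]
eef_rot: [-0.001, 0.915, -0.403, 0.001]
wrist_force: [-3.2, 2.7, 8.6]
opening: 0.148
grasp_force: 60.5
```

Run:
```python
from h import *
go([.6204,.1905,.1457],-48.7); o=ctrl.get_obs(); print(o['wrist_force'],o['torque'],o['grasp_force'],o['q'].round(3))
```

```text
pos [0.6208 0.1913 0.1464] ang -47.49 zdir [ 0.003  0.001 -1.   ] | rz 0.0211 shift [0.3 0.8 0.7]
[-3.21282983  2.74653927  8.62446629] [0.402211   0.33052436 0.04281682] 60.54714918136597 [1.160e-01 4.210e-01 1.481e+00 1.000e-03 1.237e+00 2.515e+00]
```

>>> jog_arm --series '[[[0, 0, 0.6, 0, 0, 0.02, 0], [0, 0, 0, 0, 0, 0.02, 0], [0, 0, 0, 0, 0, 0.02, 0], [0, 0, 0, 0, 0, 0, 0], [0, 0, 0, 0, 0, 0, 0], [0, 0, 0, 0, 0, 0, 0], [0, 0, 0, 0, 0, 0, 0], [0, 0, 0, 0, 0, 0, 0], [0, 0, 0, 0, 0, 0, 0], [0, 0, 0, 0, 0, 0, 0]]]'

```text
time_s: 27.5
eef_pos: [0.6209, 0.1912, 0.1459]
eef_rot: [-0.001, 0.903, -0.429, 0.001]
wrist_force: [-2.4, 1.2, 9.5]
opening: 0.147
grasp_force: 60.6
```

Run:
```python
from h import *
go([.6204,.1905,.1457],-48.7); o=ctrl.get_obs(); print(o['wrist_force'],o['torque'],o['grasp_force'])
```

```text
pos [0.6209 0.1912 0.1459] ang -50.87 zdir [ 0.003  0.001 -1.   ] | rz -0.0379 shift [0.2 0.8 0.2]
[-2.37899959  1.17904884  9.54978906] [0.32983716 0.32605973 0.11643823] 60.62171816825867
```

>>> jog_arm --series '[[[0, 0, -1, 0, 0, 0, 0], [0, 0, -1, 0, 0, 0, 0], [0, 0, -1, 0, 0, 0, 0], [0, 0, -0.7, 0, 0, 0, 0], [0, 0, 0, 0, 0, 0, 0], [0, 0, 0, 0, 0, 0, 0], [0, 0, 0, 0, 0, 0, 0], [0, 0, 0, 0, 0, 0, 0], [0, 0, 0, 0, 0, 0, 0], [0, 0, 0, 0, 0, 0, 0]]]'

```text
time_s: 28.5
eef_pos: [0.6209, 0.1912, 0.149]
eef_rot: [-0.001, 0.903, -0.43, 0.001]
wrist_force: [0.5, 3.8, 4.9]
opening: 0.151
grasp_force: 60.2
```

Run:
```python
from h import *
go([.6204,.1905,.149],-48.7); o=ctrl.get_obs(); print(o['wrist_force'],o['torque'],o['grasp_force'])
w=snap('wrist','w6'); s=snap('scene','s6'); t=snap('top','t6')
A=cv2.resize(t['frame'][135:210,205:305],(400,300),interpolation=cv2.INTER_CUBIC)
B=cv2.resize(t['frame'][170:260,360:480],(400,300),interpolation=cv2.INTER_CUBIC)
D=cv2.resize(w['frame'],(400,300)); F=cv2.resize(s['frame'][130:280,200:400],(400,300))
cv2.imwrite('pics/fin.png',np.vstack([np.hstack([A,B]),np.hstack([D,F])]))
```

```text
pos [0.6209 0.1912 0.149 ] ang -50.88 zdir [ 0.003  0.001 -1.   ] | rz -0.038 shift [ 0.2  0.8 -0. ]
[0.50495038 3.79430109 4.93196363] [ 0.54040542 -0.07449203  0.06503431] 60.208749175071716
```

View pics/fin.png

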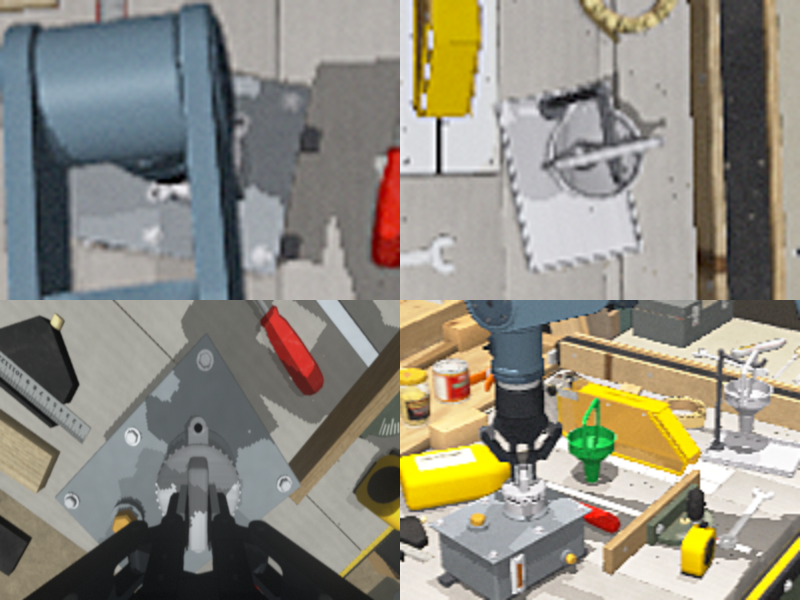

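The final views show the funnel hanging on the hook over the tray (crop (600,150)). The cap is in the neck, with its ear at wrist crop (198,428) over the neck's ear and the bar still gripped. The foot is about 12 mm below the mouth and the tool angle is -50.9° against the neck's -48.7°.

```bash
python3 -c "
from bench import ctrl
print(ctrl.hand_in())"
```

```text
the job is handed in; nothing more can be done
None
```

The job is handed in (no verdict came back): the steel funnel hangs by its bail on the drip-stand hook, and the bayonet cap is locked in the filler neck and still gripped, with no tools moved in the final views.

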